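# Clear the hand press and gauge the gap under its stripper plate

## Task

Brush the three metal offcuts sideways off the press bed into the empty scrap tray, without putting fingers on them, and lay the brush back on the bench. Then take the taper gauge by its grip, lay its blade flat on the bed and slide it straight in under the middle of the press's stripper plate until it drags snugly, without prying the plate up. Finish while still holding the gauge there, snug in the gap, and leave everything else on the bench where it is.

Things in the scene. Friction and masses are not known exactly. Their poses are not given: they have to be found in the camera images.
- mouth (a point): Mouth of the press: middle of the lower front edge of the stripper plate, which hangs level over the rear of the bed, about 55 mm above the bench. x points level into the press (the way the blade goes in), y along the plate's front edge, z up. Nothing of the press is over the bed in front of the mouth; the upper shoe begins 27 mm behind the mouth, 68 mm above it.
- stripper: The stripper plate: steel, 120 mm wide (y), 85 mm deep (x), 14 mm thick; origin and axes as mouth, it moves only up. At rest it sits on its stop at mouth; springs and its own weight hold it down with about 10 N, and pried harder it rises, 2 N more for every mm.
- bed: Press bed: flat steel plate, top about 50 mm above the bench. Origin on its top face right under the mouth, axes as mouth; the gap (mouth's height above it) is 4 to 7 mm, other each time. The bed sticks out 60 mm in front of the mouth (to x = -60 mm); its open sides are at y = +70 and -70 mm. The offcuts lie on that front part.
- tray: Empty dark steel scrap tray, fixed, its inner edge tucked 8 mm under the bed's left or right side. 110 (x) x 90 (y) x 30 mm high outside, walls and floor 3 mm; origin at the middle of its underside, axes parallel to mouth's. On the other side of the bed, same size and place, stands a grey bin full of brackets, 30 mm high: not for scrap.
- brush: Wooden bench brush on its bristles. Origin under the middle of the bristles, x along the brush away from the handle, z up. Stiff bristle block 88 (x) x 26 (y) x 32 mm high; on it the wooden back, 94 x 34 mm, z = 32 to 50 mm; handle 20 to 24 mm wide, x = -47 to -151, z = 34 to 48 mm. Balances at x = -20 mm: grip it there across the back. About 110 g.
- gauge: Steel taper gauge lying flat, 166 mm long, about 140 g. Grip: black block 70 (x) x 18 (y) x 30 mm high, origin at the middle of its underside; underside flat all along. Blade 20 mm wide along +x: 9 mm thick from x = 35 to 47 mm, then its top slopes evenly down to 2 mm thick at the tip, x = 131 mm.
- gauge_tip (a point): Tip of the gauge's blade, at its underside, in the middle of its width; axes as gauge.
- offcut_a: Aluminium offcut on the bed in front of the mouth: plain block 26 x 16 x 12 mm, origin under its middle.
- offcut_b: Aluminium offcut on the bed: piece of channel 22 x 20 x 14 mm, legs down, origin under its middle.
- offcut_c: Aluminium offcut on the bed: stepped block 18 x 18 x 16 mm, origin under its middle.
- tape_roll: roll of yellow tape lying flat, 60 mm across, 24 mm high; leave alone, origin under its middle.
- screwdriver: screwdriver lying on the bench, 190 mm long, black handle; leave alone, origin under its middle.
- wrench: open wrench lying on the bench, 160 mm long; leave alone, origin under its middle.
- screw_jar: small clear jar with a white cap, 36 mm across, 50 mm high; leave alone, origin under its middle.
- multimeter: grey hand multimeter lying flat, 150 x 74 x 40 mm; leave alone, origin under its middle.
- steel_rule: plain flat steel rule, 155 x 25 x 2 mm (not the gauge); leave alone, origin under its middle.

How it is judged:
On the way:
1. all three offcuts lie in the scrap tray (x of offcut_a in the frame of tray between -0.056 and 0.056 m and y of offcut_a in the frame of tray between -0.046 and 0.046 m and height (world z) of each of offcut_a, offcut_b, offcut_c below 0.03 m and x of offcut_b in the frame of tray between -0.056 and 0.056 m and y of offcut_b in the frame of tray between -0.046 and 0.046 m and x of offcut_c in the frame of tray between -0.056 and 0.056 m and y of offcut_c in the frame of tray between -0.046 and 0.046 m), for 0.2 s.
At the end, for the whole second after the job is handed in: Offcuts all in the scrap tray; brush on the bench, let go; gauge still gripped and still, flat on the bed (3.4 deg), straight in (10 deg), tip over 10 mm in and within 25 mm of the plate's middle, pressed by the plate with 1 N or more, plate raised under 1 mm (all of step 1 and height (world z) of brush below 0.03 m and contact force between the fingers and brush below 0.1 N and contact force between gauge and stripper above 1 N and contact force between gauge and bed above 0.3 N and contact force between the fingers and gauge above 3 N and z of stripper in the frame of mouth below 0.001 m and x of gauge_tip in the frame of mouth above 0.01 m and y of gauge_tip in the frame of mouth between -0.025 and 0.025 m and angle between the x axis of gauge and the x axis of mouth, either way round below 0.17 rad and angle between gauge's own z axis and vertical below 0.06 rad and linear speed of gauge below 0.02 m/s); the arm keeps its last pose, push and grip.
It fails at once if an offcut is touched with the fingers (contact force between the fingers and offcut_a above 0.3 N or contact force between the fingers and offcut_b above 0.3 N or contact force between the fingers and offcut_c above 0.3 N).
It fails at once if the stripper plate is pried up more than 2.5 mm (z of stripper in the frame of mouth above 0.0025 m).
It fails at once if another thing on the bench is pushed out of place (more than 25 mm) (distance of any of tape_roll, screwdriver, wrench, screw_jar, multimeter, steel_rule from where it was at the start of the episode above 0.025 m).
It also fails if it takes over 69 s, if anything falls off the work surface, if the arm or the gripper's body presses on something with over 40 N, if the wrist force passes 120 N, or if a joint passes its speed limit or range.

## Robot

A 6-joint arm with a two-finger parallel gripper is mounted at the origin on the work surface. World frame = base frame: x ahead of the robot, y to its left, z up, the work surface at z = 0. Lengths are in m, angles in rad, forces in N, time in s.
With the tool pointing down it reaches from about 0.3 to 0.85 m from the base axis. Payload 4.2 kg.
Tool frame: the origin (TCP) lies on the centre line of the jaws, within the pads' length; the fingertips stand 11 mm ahead of it and the grasp point (between the pads) lies 8 mm behind it; y points along the fingers, z is the direction in which the jaws open and shut, and the axes are right-handed (so a half turn about y gives the same grasp; the last joint's range is limited). The gripper opens to 91 mm and grips with 3 to 60 N. Pads are 32 mm wide; open, the fingers measure 118 mm over their backs; the gripper's body (76 mm by 178 mm) begins 60 mm behind the grasp point.
Start: joints at [1.309, 0.32, 1.565, -0, 1.257, -0.02], TCP at [0.138, 0.558, 0.225] pointing down, gripper open.
Joint ranges: [-3.11, 3.11], [-0.84, 2.01], [0.21, 2.61], [-1.34, 4.49], [0.05, 2.63], [-2.56, 2.56]. Speed limits (rad/s): [2.57, 2.57, 3.14, 3.14, 3.14, 3.14].

## Interface

Orientations are given as a unit quaternion [x, y, z, w].
In Python, from plant import sense, snapshot, camera_params, finish_job gives the robot as it stands.
- The arm moves only by the tool send_rows, never from a script. Its argument "increments" is a list of rows, each an object of numbers: "hand": the opening, from 0 (shut) to 1 (fully open); "dx", "dy", "dz": the shift along the tool's x, y, z scaled (see below); "spin": the turn about the tool's y scaled (see below). In form: [{"hand": .., "dx": .., "dy": .., "dz": .., "spin": ..}, ...]. A call has 1 to 8 rows; each row is the pose to reach, as a shift and turn from the pose commanded when the call began, along the tool's axes at that moment; what a row does not reach only later rows make up. The controller multiplies each number of a shift by 400 mm and each number of a turn by 120 degrees. A row lasts 1/8 s, in which the tool goes at most 62.5 mm and 10.7 degrees, less where a joint would pass 70% of its speed; a pose out of reach is approached as far as the arm can. A call with a number of a shift or a turn outside -1 to 1 is refused whole. A call with a gripper value outside its range is refused whole. The fingers move at their own pace and stop on an object; the grip force is fixed at half the most. Time passes only in rows, so rows that repeat a pose let the fingers close. It gives the time, the measured TCP pose, the force and the opening at its end, in the units of the state.
- sense(): the state, without advancing time (a new reading comes with each control period).
- snapshot(name): name is "side" or "top"; returns the picture (384x512x3 uint8, blue, green, red); there is no depth.
- camera_params(name): a dict with "vertical_fov" (degrees; the focal length in pixels is half the picture's height over the tangent of half this angle, whatever the lens; pixels are square), "cx", "cy" (the principal point, pixels), "rvec" (rotation vector, rad) and "tvec" (3), from world to camera coordinates, as OpenCV has them. Camera axes: x right, y down, z forward; pixel columns grow to the right and rows downward; lengths in m; the calibration is good to about 2 mm. A picture is of the moment at which its call begins. camera_params takes no time and is no camera call.
- finish_job(): hands the job in, once; it reports no verdict.
The state is a dict: "clock": time; "q": joint angles; "dq": joint speeds; "effort": joint torques, N m; "ee_pos": TCP position; "orientation": TCP orientation; "contact_force": force on the tool from outside, world axes, zero at the start; "ft_torque": the same for the moment, N m; "grip_width": finger opening in m.
Only numpy, scipy, OpenCV 4.12 (cv2) and the standard library are available. Lean on these libraries where they do the work, as an engineer would, in place of code of your own. Each camera call takes 0.05 s, during which the arm holds its last target.

## Working session

There is one attempt and no reset: what is moved stays moved. The work goes in short steps, Python scripts to look and compute and a tool call to move; the robot and the scene stay as the last step left them, time stands still between calls to the robot, and variables do not carry over. Pictures are saved under pics/ and viewed, and the job is handed in when it is done.

Besides the shell and the picture viewer there is one more tool, called as name(argument=value, ...), one argument or row to a line, values as JSON. send_rows: Moves the arm, as the interface text tells. Shifts and turns lie within -1 to 1; 1 stands for 400 mm of shift or 120 degrees of turn. Its arguments: {"type":"object","properties":{"increments":{"type":"array"}},"required":["increments"]}

```bash
mkdir -p pics; ls; python3 - <<'E'
from plant import *
import cv2
for n in ("top","side"):
    cv2.imwrite(f"pics/{n}0.png",snapshot(n)); print(camera_params(n))
print(sense())
E
```

```text
pics
{'vertical_fov': 47.05270644867696, 'cx': 264.84768169425246, 'cy': 200.38537765675107, 'rvec': array([ 2.11991402, -2.15156788,  0.14851171]), 'tvec': array([0.1578297 , 0.57794541, 1.1296777 ])}
{'vertical_fov': 56.01093050098142, 'cx': 256.1787414006868, 'cy': 192.94107238373365, 'rvec': array([ 2.40023114,  0.42914905, -0.14098591]), 'tvec': array([-0.57368438,  0.01395154,  0.97690685])}
{'clock': 0.1, 'q': array([ 1.30901724e+00,  3.20202802e-01,  1.56553509e+00, -8.10471841e-06,
        1.25737783e+00, -1.99957652e-02]), 'dq': array([-1.32118482e-03, -2.05312008e-03, -3.34799267e-03, -9.71819460e-04,
        1.11903658e-05, -1.47489139e-03]), 'effort': array([-2.45046194e-04, -4.13329983e+01, -2.32509291e+01,  7.28126569e-02,
        4.22141387e-02, -6.00820863e-05]), 'ee_pos': array([0.13756506, 0.55786779, 0.22422731]), 'orientation': array([ 0.7024794 , -0.08534726,  0.08520142, -0.70141233]), 'contact_force': array([ 0.04607535,  0.74868703, -0.70888225]), 'ft_torque': array([0.07181302, 0.02214336, 0.03752015]), 'grip_width': 0.09113164491689624}
```

View pics/top0.png

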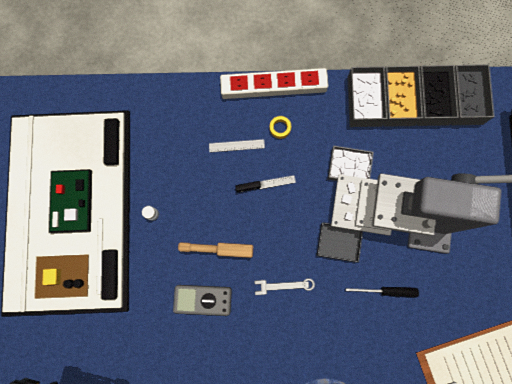

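View pics/side0.png

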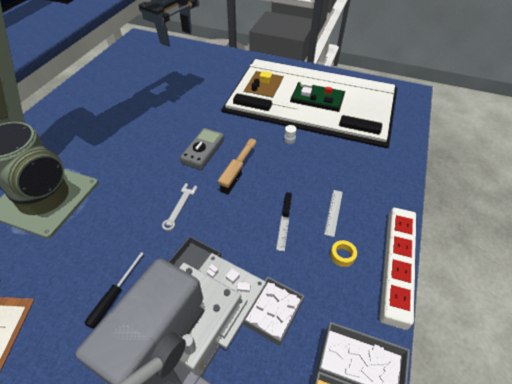

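The top view shows the press near (390,205) and its mouth facing image-left. The dark tray is at (340,241) and the full bin at (350,163). The three white offcuts are near (347,200), the brush at (215,250), the gauge at (265,185), and the rule at (237,145). I'll zoom in next.

```bash
cat > h.py <<'E'
import numpy as np, cv2
from plant import camera_params
def cam(n):
    p=camera_params(n); f=192/np.tan(np.radians(p['vertical_fov']/2))
    K=np.array([[f,0,p['cx']],[0,f,p['cy']],[0,0,1]]); R=cv2.Rodrigues(p['rvec'])[0]
    return K,R,p['tvec']
def ray(n,uv,z):
    K,R,t=cam(n); uv=np.atleast_2d(uv).astype(float)
    d=(np.linalg.inv(K)@np.c_[uv,np.ones(len(uv))].T).T@R; c=-R.T@t
    return c+d*((z-c[2])/d[:,2])[:,None]
def proj(n,P):
    K,R,t=cam(n); q=(np.atleast_2d(P)@R.T+t)@K.T; return q[:,:2]/q[:,2:]
E
python3 - <<'E'
from h import *
a=cv2.imread('pics/top0.png'); b=cv2.imread('pics/side0.png')
cv2.imwrite('pics/top0z.png',cv2.resize(a[135:265,310:460],(750,600)[0:1]+(650,),interpolation=cv2.INTER_CUBIC)[:600])
cv2.imwrite('pics/side0z.png',cv2.resize(b[230:350,165:315],(750,600),interpolation=cv2.INTER_CUBIC))
cv2.imwrite('pics/top0y.png',cv2.resize(a[120:270,170:320],(600,600),interpolation=cv2.INTER_CUBIC))
for n in("top","side"):
    K,R,t=cam(n); print(n,-R.T@t); print(proj(n,[[.3,0,0],[.5,0,0],[.5,.2,0],[.5,-.2,0]]))
E
```

```text
top [0.40163042 0.13453982 1.2065218 ]
[[322.53100125 306.0012575 ]
 [320.07500843 231.03876586]
 [246.97047224 232.1269612 ]
 [393.48375997 229.94604213]]
side [ 0.74362114 -0.3943106   0.75842084]
[[140.78763601 230.21448109]
 [213.08793967 254.24937415]
 [243.28263073 194.98603706]
 [172.9606734  333.00744799]]
```

View pics/top0z.png

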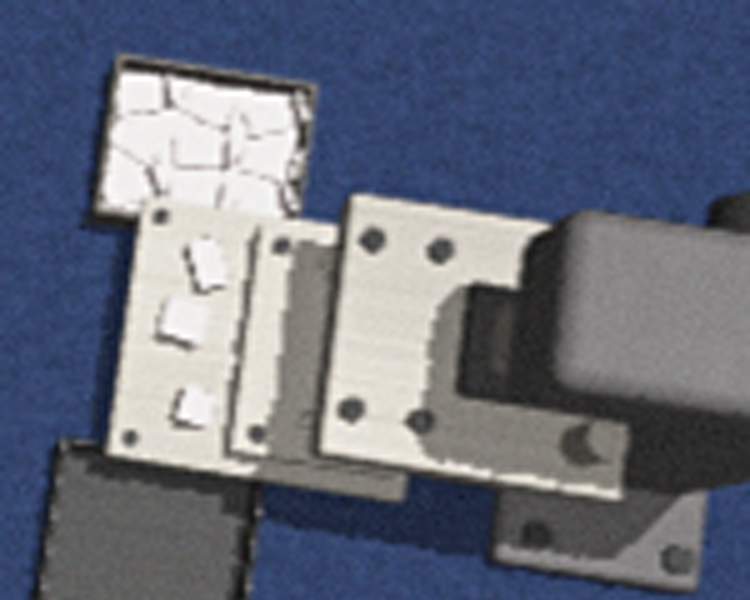

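View pics/side0z.png

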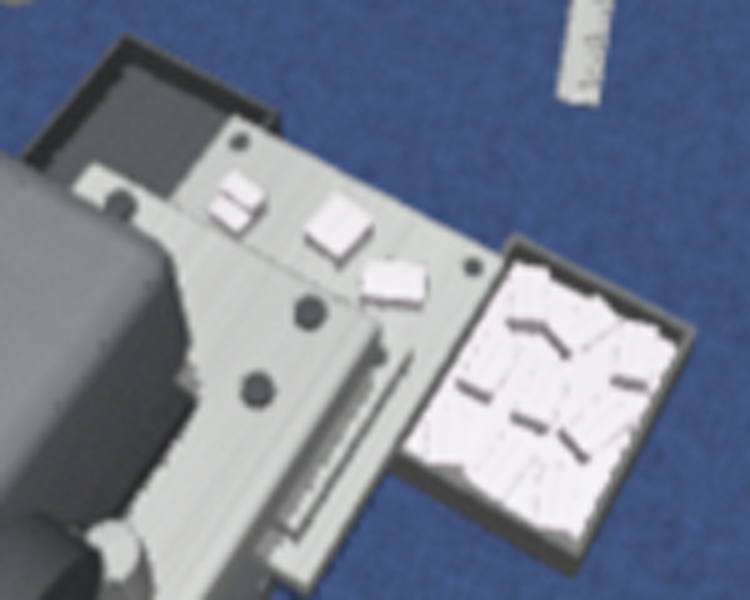

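View pics/top0y.png

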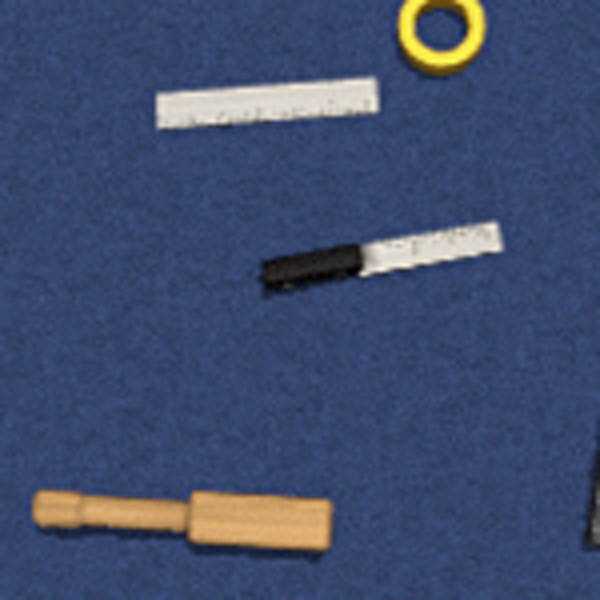

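The zooms resolve everything. The tray is on the press's −y side (the robot side). The brush and gauge both already point roughly into the press. Next I'll measure them.

```bash
cat > m.py <<'E'
from h import *
from scipy.spatial.transform import Rotation as Ro
from plant import sense
a=cv2.imread('pics/top0.png'); hsv=cv2.cvtColor(a,cv2.COLOR_BGR2HSV)
def rect(m,z,box,name):
    mm=np.zeros_like(m); x0,y0,x1,y1=box; mm[y0:y1,x0:x1]=m[y0:y1,x0:x1]
    c=max(cv2.findContours(mm,cv2.RETR_EXTERNAL,cv2.CHAIN_APPROX_NONE)[0],key=cv2.contourArea)
    ys,xs=np.nonzero(cv2.drawContours(np.zeros_like(m),[c],-1,255,-1))
    P=ray("top",np.c_[xs,ys],z)[:,:2]; ce=P.mean(0)
    w,v=np.linalg.eigh(np.cov((P-ce).T)); ax=v[:,1]; ax=ax*(-np.sign(ax[1]))
    r=cv2.minAreaRect(P.astype(np.float32)*1000)
    s=(P-ce)@ax
    print(name,'cen',ce.round(4),'ax ang',np.degrees(np.arctan2(ax[1],ax[0])).round(2),'rect',np.round(r[0],1),np.round(r[1],1),round(r[2],1),'ext',s.min().round(3),s.max().round(3),len(P))
    return ce,ax,P
H,S,V=cv2.split(hsv)
wood=((H<22)&(S>60)&(V>120)).astype(np.uint8)*255
rect(wood,.05,(214,235,262,265),'back')
rect(wood,.048,(170,235,214,265),'handle')
blk=((V<60)).astype(np.uint8)*255
rect(blk,.03,(230,175,266,200),'grip')
wh=((S<60)&(V>130)).astype(np.uint8)*255
rect(wh,.005,(255,170,300,195),'blade')
o=sense()['orientation']; print(Ro.from_quat(o).as_matrix().round(3))
E
python3 m.py
python3 - <<'E'
from h import *
a=cv2.imread('pics/top0.png')
cv2.imwrite('pics/bed.png',cv2.resize(a[165:265,312:402],(540*1,600),interpolation=cv2.INTER_CUBIC))
# approx corners of bed front (scale5 zoom)
for nm,uv,z in [('bedtop',(143,205),.05),('bedbot',(108,460),.05),('plateTop',(262,228),.069),('plateBot',(232,453),.069)]:
    print(nm, ray('top',[[310+uv[0]/5-.4,135+uv[1]/5-.4]],z).round(4))
E
```

```text
back cen [0.4506 0.2327] ax ang -94.18 rect [450.7 234.2] [101.1  32.5] 85.6 ext -0.052 0.049 468
handle cen [0.4583 0.3337] ax ang -94.28 rect [458.3 332.6] [93.  21.1] 87.1 ext -0.046 0.048 267
grip cen [0.6213 0.1964] ax ang -78.74 rect [621.4 196.2] [22.7 69.7] 10.6 ext -0.035 0.035 206
blade cen [0.6391 0.1137] ax ang -80.28 rect [639.3 115.3] [21.7 99.5] 9.5 ext -0.051 0.048 266
[[ 0.971 -0.     0.239]
 [-0.239 -0.001  0.971]
 [-0.    -1.    -0.002]]
bedtop [[ 0.6433 -0.0476  0.05  ]]
bedbot [[ 0.5071 -0.0239  0.05  ]]
plateTop [[ 0.626  -0.1063  0.069 ]]
plateBot [[ 0.5081 -0.0853  0.069 ]]
```

View pics/bed.png

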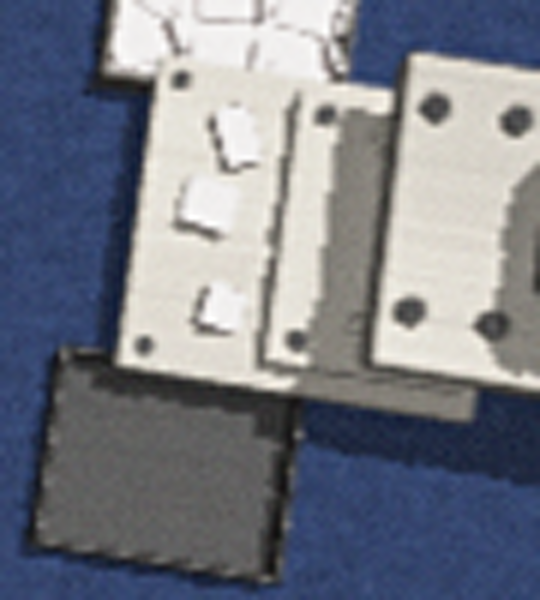

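```bash
python3 - <<'E'
from h import *
print('back left edge',ray('top',[[170+189/4-.4,120+519/4-.4]],.05), 'right',ray('top',[[170+332/4-.4,120+523/4-.4]],.05))
L=ray('top',[[170+189/4-.4,120+519/4-.4]],.05)[0]; an=np.radians(-94.2); ax=np.array([np.cos(an),np.sin(an)])
print('brush origin',L[:2]+.047*ax, 'grip pt',L[:2]+.027*ax)
M=np.array([.566,-.0955]); th=np.radians(-100); X=np.array([np.cos(th),np.sin(th)]); Y=np.array([-X[1],X[0]])
def bf(p): d=np.array(p)[:2]-M; return np.round([d@X*1000,d@Y*1000],1)
S=lambda u,v,z: ray('top',[[312+u/6-.42,165+v/6-.42]],z)[0]
for nm,u,v,z in [('tray bl',32,550,.03),('tray br',278,582,.03),('tray tl',58,350,.03),('a',235,135,.062),('b',207,204,.064),('c',220,307,.066),('aR',262,160,.062),('aTop',235,103,.062),('bed ft',153,62,.05),('bed fb',118,366,.05)]:
    print(nm,bf(S(u,v,z)))
# side cam checks: zoom side0z scale 5, off (165,230)
T=lambda u,v,z: ray('side',[[165+u/5-.4,230+v/5-.4]],z)[0]
for nm,u,v,z in [('bed corner front -y?',232,115,.05),('bed corner front +y',505,255,.05),('plate corner +y front',382,318,.069),('plate corner -y front',95,163,.069)]:
    print(nm,T(u,v,z).round(4),bf(T(u,v,z)))
E
```

```text
back left edge [[0.45205982 0.27638267 0.05      ]] right [[0.44812685 0.18294878 0.05      ]]
brush origin [0.44861763 0.22950889] grip pt [0.45008239 0.24945518]
tray bl [ -84.3 -151.9]
tray br [  24.2 -148.5]
tray tl [-85.4 -62.5]
a [-25.4  39.6]
b [-33.7   7. ]
c [-22.5 -37.2]
aR [-12.3  30.5]
aTop [-27.2  53.8]
bed ft [-63.8  69.2]
bed fb [-60.5 -67.7]
bed corner front -y? [ 0.5099 -0.0237  0.05  ] [-60.9 -67.7]
bed corner front +y [ 0.648 -0.046  0.05 ] [-63.   72.2]
plate corner +y front [ 0.6129 -0.0991  0.069 ] [-4.6 46.8]
plate corner -y front [ 0.4709 -0.076   0.069 ] [ -2.7 -97. ]
```

Measurements from the two views agree to about 2–3 mm. The press x axis is about −99.2° and the mouth is near (0.566, −0.094). The tray spans bed x −85..24 and y −152..−62. First move: go above the brush.

send_rows(
  increments=[
    {"hand": 1, "dx": 0.943, "dy": 0.26, "dz": -0.562, "spin": 0.67},
    {"hand": 1, "dx": 0.943, "dy": 0.26, "dz": -0.562, "spin": 0.67},
    {"hand": 1, "dx": 0.943, "dy": 0.26, "dz": -0.562, "spin": 0.67},
    {"hand": 1, "dx": 0.943, "dy": 0.26, "dz": -0.562, "spin": 0.67},
    {"hand": 1, "dx": 0.943, "dy": 0.26, "dz": -0.562, "spin": 0.67},
    {"hand": 1, "dx": 0.943, "dy": 0.26, "dz": -0.562, "spin": 0.67},
    {"hand": 1, "dx": 0.943, "dy": 0.26, "dz": -0.562, "spin": 0.67},
    {"hand": 1, "dx": 0.943, "dy": 0.26, "dz": -0.562, "spin": 0.67},
  ],
)

```text
clock: 1.1
ee_pos: [0.4516, 0.2468, 0.1196]
orientation: [-0.48, 0.52, -0.52, 0.478]
contact_force: [-0.5, 0.3, 1.4]
grip_width: 0.0913
```

send_rows(
  increments=[
    {"hand": 1, "dx": 0, "dy": 0, "dz": 0, "spin": 0},
  ],
)

```text
clock: 1.23
ee_pos: [0.4504, 0.2487, 0.1203]
orientation: [-0.481, 0.519, -0.518, 0.48]
contact_force: [-0.1, -0.7, -0.4]
grip_width: 0.0914
```

```bash
cat >> h.py <<'E'
def st(pr=True):
    from plant import sense
    from scipy.spatial.transform import Rotation as Ro
    s=sense(); R=Ro.from_quat(s['orientation']).as_matrix()
    if pr: print('t',round(s['clock'],2),'p',s['ee_pos'].round(4),'zang',np.degrees(np.arctan2(R[1,2],R[0,2])).round(2),'F',s['contact_force'].round(2),'T',s['ft_torque'].round(2),'w',round(s['grip_width'],4),'tilt',R[2].round(3),'q6',s['q'][5].round(2))
    return s,R
E
python3 - <<'E'
from h import *
from plant import snapshot
st(); 
for n,(y,x) in dict(top=(180,170),side=(100,150)).items():
    im=snapshot(n); cv2.imwrite(f'pics/{n}1.png',cv2.resize(im[y:y+150,x:x+150],(600,600),interpolation=cv2.INTER_CUBIC))
E
```

```text
t 1.23 p [0.4504 0.2487 0.1203] zang -4.33 F [-0.08 -0.73 -0.38] T [-0.11  0.05 -0.02] w 0.0914 tilt [ 0.001 -1.    -0.001] q6 0.56
```

View pics/top1.png

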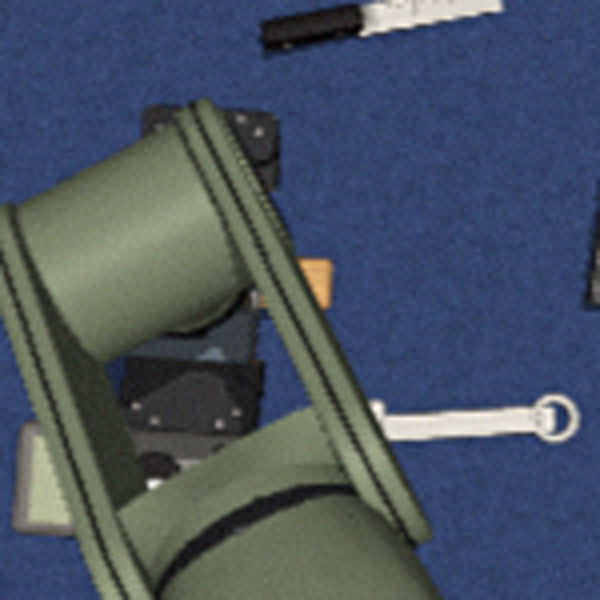

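View pics/side1.png

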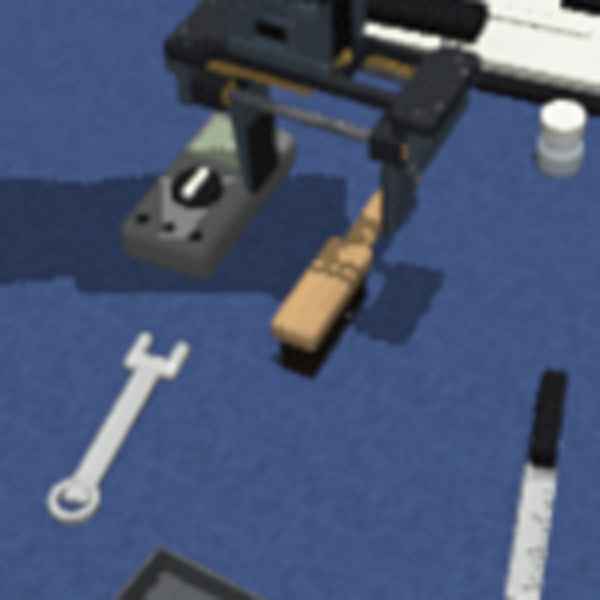

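The brush is centred between the fingers (side view). Lower and grip.

send_rows(
  increments=[
    {"hand": 1, "dx": 0, "dy": 0.107, "dz": 0, "spin": 0},
    {"hand": 1, "dx": 0, "dy": 0.213, "dz": 0, "spin": 0},
    {"hand": 1, "dx": 0, "dy": 0.213, "dz": 0, "spin": 0},
    {"hand": 0.2, "dx": 0, "dy": 0.213, "dz": 0, "spin": 0},
    {"hand": 0.2, "dx": 0, "dy": 0.213, "dz": 0, "spin": 0},
    {"hand": 0.2, "dx": 0, "dy": 0.213, "dz": 0, "spin": 0},
    {"hand": 0.2, "dx": 0, "dy": 0.213, "dz": 0, "spin": 0},
    {"hand": 0.2, "dx": 0, "dy": 0.213, "dz": 0, "spin": 0},
  ],
)

```text
clock: 2.33
ee_pos: [0.4502, 0.2497, 0.036]
orientation: [0.481, -0.518, 0.518, -0.481]
contact_force: [-0.8, 0.3, -0.1]
grip_width: 0.0439
```

```bash
python3 -c "
from h import *
st()"
```

```text
t 2.33 p [0.4502 0.2497 0.036 ] zang -4.26 F [-0.78  0.32 -0.14] T [-0.14  0.06 -0.01] w 0.0439 tilt [-0. -1.  0.] q6 0.56
```

send_rows(
  increments=[
    {"hand": 0, "dx": 0, "dy": 0, "dz": 0, "spin": 0},
    {"hand": 0, "dx": 0, "dy": 0, "dz": 0, "spin": 0},
    {"hand": 0, "dx": 0, "dy": 0, "dz": 0, "spin": 0},
    {"hand": 0, "dx": 0, "dy": 0, "dz": 0, "spin": 0},
  ],
)

```text
clock: 2.82
ee_pos: [0.4504, 0.2498, 0.0359]
orientation: [0.481, -0.518, 0.518, -0.481]
contact_force: [0.7, -0.2, 0.7]
grip_width: 0.0342
```

send_rows(
  increments=[
    {"hand": 0, "dx": 0, "dy": -0.12, "dz": 0, "spin": 0},
    {"hand": 0, "dx": 0, "dy": -0.24, "dz": 0, "spin": 0},
    {"hand": 0, "dx": 0, "dy": -0.3, "dz": 0, "spin": 0},
    {"hand": 0, "dx": 0, "dy": -0.3, "dz": 0, "spin": 0},
  ],
)

```text
clock: 3.32
ee_pos: [0.4506, 0.2501, 0.1571]
orientation: [0.48, -0.518, 0.518, -0.482]
contact_force: [-0.3, -0.8, -1.7]
grip_width: 0.0343
```

```bash
python3 - <<'E'
from h import *
from plant import snapshot
st(); 
for n,(y,x) in dict(top=(180,170),side=(80,150)).items():
    im=snapshot(n); cv2.imwrite(f'pics/{n}2.png',cv2.resize(im[y:y+150,x:x+150],(600,600),interpolation=cv2.INTER_CUBIC))
E
```

```text
t 3.33 p [0.4506 0.2501 0.1571] zang -4.25 F [-0.29 -0.82 -1.71] T [-0.16  0.02 -0.02] w 0.0343 tilt [-0.002 -1.     0.003] q6 0.56
```

View pics/side2.png

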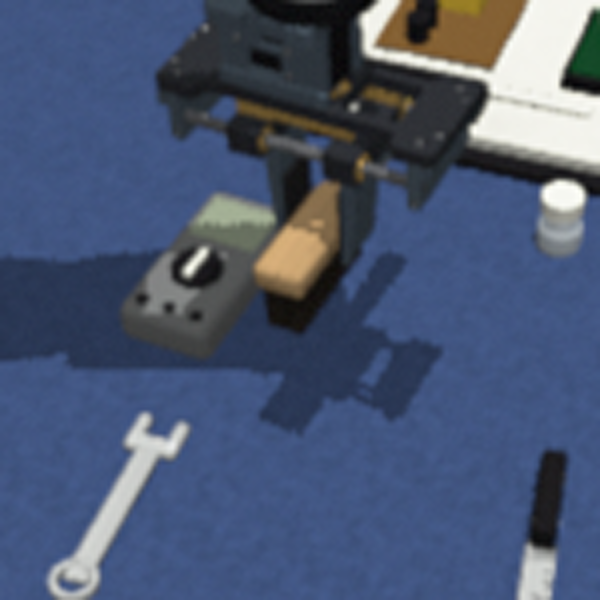

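View pics/top2.png

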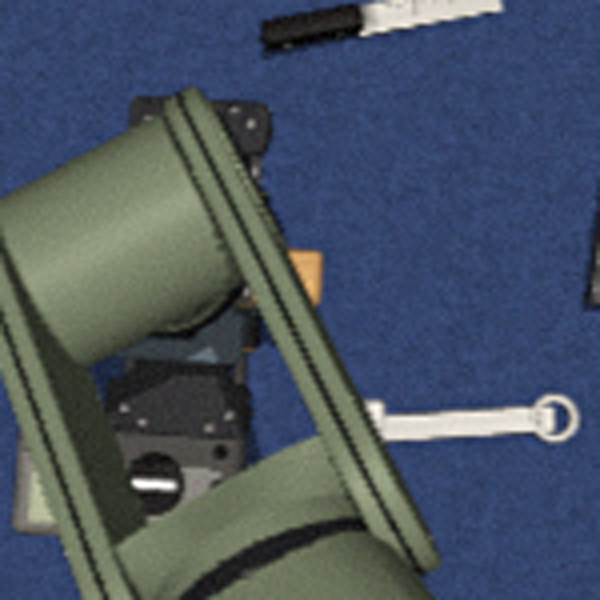

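The brush is held level, bristle bottom 36 mm below the TCP. The TCP was at 0.036 on the bench. I'll check the tip position while moving above the start of the sweep.

send_rows(
  increments=[
    {"hand": 0, "dx": 0.115, "dy": 0, "dz": 0.09, "spin": 0.041},
    {"hand": 0, "dx": 0.23, "dy": 0, "dz": 0.18, "spin": 0.041},
    {"hand": 0, "dx": 0.345, "dy": 0, "dz": 0.275, "spin": 0.041},
    {"hand": 0, "dx": 0.46, "dy": 0, "dz": 0.365, "spin": 0.041},
    {"hand": 0, "dx": 0.57, "dy": 0, "dz": 0.455, "spin": 0.041},
    {"hand": 0, "dx": 0.682, "dy": 0, "dz": 0.548, "spin": 0.041},
    {"hand": 0, "dx": 0.682, "dy": 0, "dz": 0.548, "spin": 0.041},
    {"hand": 0, "dx": 0.682, "dy": 0, "dz": 0.548, "spin": 0.041},
  ],
)

```text
clock: 4.42
ee_pos: [0.6471, -0.0384, 0.1534]
orientation: [-0.459, 0.54, -0.537, 0.457]
contact_force: [-0.4, -0.1, -1.1]
grip_width: 0.0339
```

```bash
python3 - <<'E'
from h import *
from plant import snapshot
print(ray('top',[[249.9,249.1]],.171))
st(); 
for n,(y,x) in dict(top=(130,300),side=(220,150)).items():
    im=snapshot(n); cv2.imwrite(f'pics/{n}3.png',cv2.resize(im[y:y+150,x:x+150],(600,600),interpolation=cv2.INTER_CUBIC))
E
```

```text
[[0.44625766 0.18417001 0.171     ]]
t 4.42 p [ 0.6471 -0.0384  0.1534] zang -9.21 F [-0.43 -0.06 -1.09] T [-0.02  0.09  0.01] w 0.0339 tilt [-0.    -1.    -0.005] q6 0.08
```

View pics/side3.png

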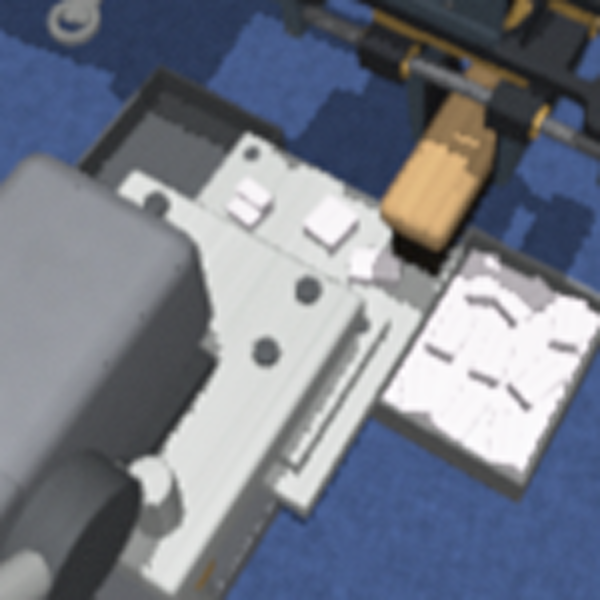

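View pics/top3.png

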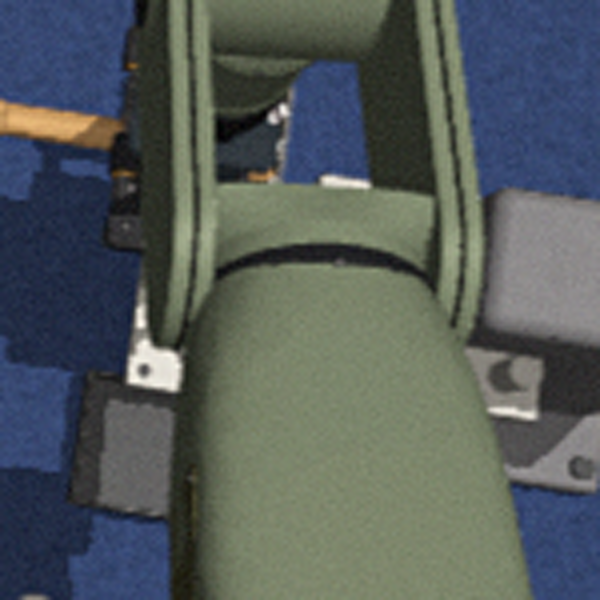

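The brush is lined up over the bed's far side with all three offcuts visible ahead of it (side view: (250,200), (330,222), (375,265)). Lower.

send_rows(
  increments=[
    {"hand": 0, "dx": 0, "dy": 0.06, "dz": 0.01, "spin": 0},
    {"hand": 0, "dx": 0, "dy": 0.12, "dz": 0.01, "spin": 0},
    {"hand": 0, "dx": 0, "dy": 0.15, "dz": 0.01, "spin": 0},
    {"hand": 0, "dx": 0, "dy": 0.168, "dz": 0.01, "spin": 0},
    {"hand": 0, "dx": 0, "dy": 0.168, "dz": 0.01, "spin": 0},
    {"hand": 0, "dx": 0, "dy": 0.168, "dz": 0.01, "spin": 0},
  ],
)

```text
clock: 5.28
ee_pos: [0.6529, -0.0392, 0.0894]
orientation: [0.458, -0.538, 0.539, -0.459]
contact_force: [0.3, -0.4, -1.1]
grip_width: 0.0341
```

```bash
python3 - <<'E'
from h import *
from plant import snapshot
st(); 
for n,(y,x) in dict(side=(220,170)).items():
    im=snapshot(n); cv2.imwrite(f'pics/{n}4.png',cv2.resize(im[y:y+120,x:x+150],(750,600),interpolation=cv2.INTER_CUBIC))
E
```

```text
t 5.28 p [ 0.6529 -0.0392  0.0894] zang -9.17 F [ 0.26 -0.38 -1.14] T [-0.09  0.11 -0.05] w 0.0341 tilt [-0.    -1.     0.002] q6 0.08
```

View pics/side4.png

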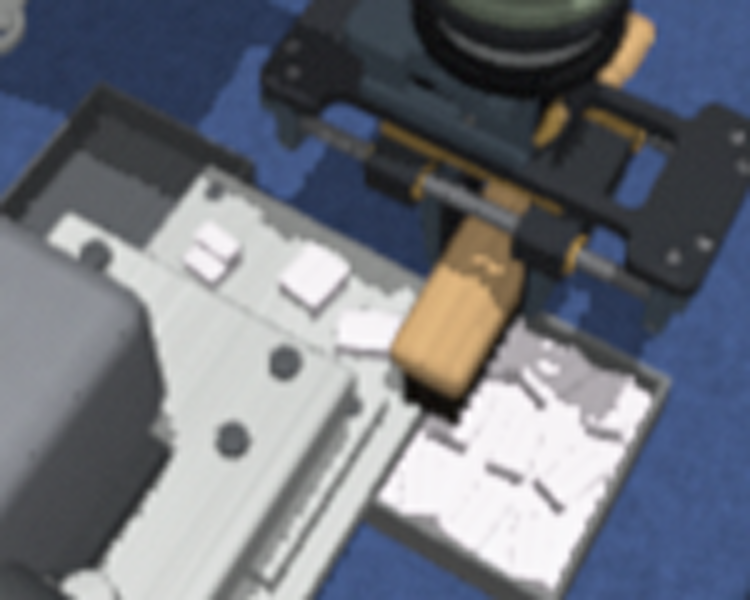

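send_rows(
  increments=[
    {"hand": 0, "dx": -0.005, "dy": 0.006, "dz": 0, "spin": 0},
    {"hand": 0, "dx": -0.005, "dy": 0.006, "dz": -0.02, "spin": 0},
    {"hand": 0, "dx": -0.005, "dy": 0.006, "dz": -0.045, "spin": 0},
    {"hand": 0, "dx": -0.005, "dy": 0.006, "dz": -0.07, "spin": 0},
    {"hand": 0, "dx": -0.005, "dy": 0.006, "dz": -0.095, "spin": 0},
    {"hand": 0, "dx": -0.005, "dy": 0.006, "dz": -0.12, "spin": 0},
    {"hand": 0, "dx": -0.005, "dy": 0.006, "dz": -0.145, "spin": 0},
    {"hand": 0, "dx": -0.005, "dy": 0.006, "dz": -0.17, "spin": 0},
  ],
)

```text
clock: 6.32
ee_pos: [0.5859, -0.0264, 0.0868]
orientation: [0.458, -0.538, 0.539, -0.459]
contact_force: [3.6, -0.6, 5.5]
grip_width: 0.0341
```

```bash
python3 - <<'E'
from h import *
from plant import snapshot
st(); 
for n,(y,x) in dict(side=(220,170)).items():
    im=snapshot(n); cv2.imwrite(f'pics/{n}5.png',cv2.resize(im[y:y+120,x:x+150],(750,600),interpolation=cv2.INTER_CUBIC))
E
```

```text
t 6.33 p [ 0.5859 -0.0264  0.0868] zang -9.17 F [ 3.55 -0.59  5.51] T [-0.45 -0.73  0.08] w 0.0341 tilt [-0.    -1.     0.002] q6 0.1
```

View pics/side5.png

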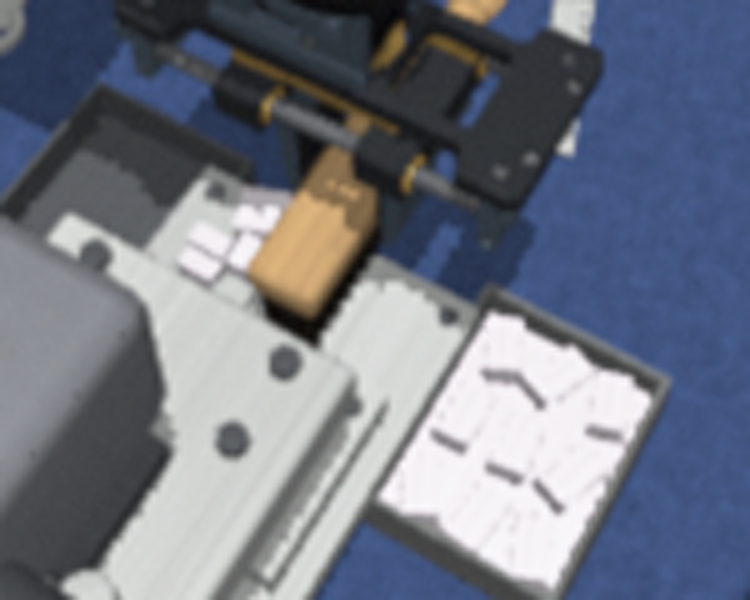

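All three offcuts are moving ahead of the bristles, grouped at (240,235). I'll continue over the edge.

send_rows(
  increments=[
    {"hand": 0, "dx": 0, "dy": -0.001, "dz": -0.025, "spin": 0},
    {"hand": 0, "dx": 0, "dy": -0.001, "dz": -0.05, "spin": 0},
    {"hand": 0, "dx": 0, "dy": -0.001, "dz": -0.075, "spin": 0},
    {"hand": 0, "dx": 0, "dy": -0.001, "dz": -0.1, "spin": 0},
    {"hand": 0, "dx": 0, "dy": -0.001, "dz": -0.125, "spin": 0},
    {"hand": 0, "dx": 0, "dy": -0.001, "dz": -0.15, "spin": 0},
    {"hand": 0, "dx": 0, "dy": -0.001, "dz": -0.175, "spin": 0},
    {"hand": 0, "dx": 0, "dy": -0.001, "dz": -0.2, "spin": 0},
  ],
)

```text
clock: 7.38
ee_pos: [0.5051, -0.0135, 0.0862]
orientation: [-0.459, 0.539, -0.538, 0.458]
contact_force: [2.7, -0.1, 3.3]
grip_width: 0.0341
```

send_rows(
  increments=[
    {"hand": 0, "dx": 0, "dy": -0.001, "dz": -0.02, "spin": 0},
    {"hand": 0, "dx": 0, "dy": -0.001, "dz": -0.03, "spin": 0},
    {"hand": 0, "dx": 0, "dy": -0.001, "dz": -0.03, "spin": 0},
  ],
)

```text
clock: 7.75
ee_pos: [0.4934, -0.0116, 0.0862]
orientation: [-0.459, 0.539, -0.538, 0.458]
contact_force: [0.2, -0.5, -0.2]
grip_width: 0.0337
```

```bash
python3 - <<'E'
from h import *
from plant import snapshot
st(); 
for n,(y,x) in dict(side=(220,150)).items():
    im=snapshot(n); cv2.imwrite(f'pics/{n}6.png',cv2.resize(im[y:y+120,x:x+150],(750,600),interpolation=cv2.INTER_CUBIC))
E
```

```text
t 7.75 p [ 0.4934 -0.0116  0.0862] zang -9.18 F [ 0.22 -0.55 -0.21] T [-0.1   0.09 -0.04] w 0.0337 tilt [ 0.    -1.    -0.003] q6 0.11
```

View pics/side6.png

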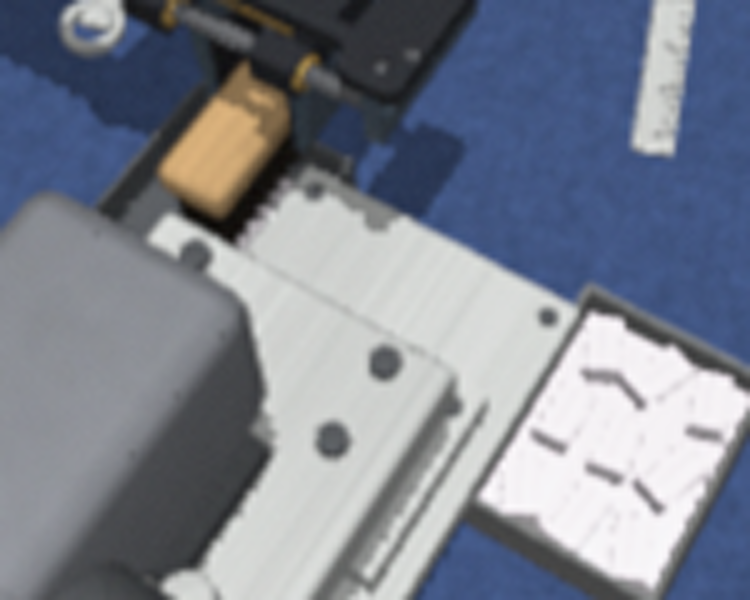

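The bed is clear. Lift and carry the brush back to its old spot.

send_rows(
  increments=[
    {"hand": 0, "dx": 0, "dy": -0.1, "dz": 0, "spin": 0},
    {"hand": 0, "dx": -0.03, "dy": -0.18, "dz": 0, "spin": 0},
    {"hand": 0, "dx": -0.15, "dy": -0.18, "dz": -0.05, "spin": -0.041},
    {"hand": 0, "dx": -0.28, "dy": -0.18, "dz": -0.1, "spin": -0.041},
    {"hand": 0, "dx": -0.4, "dy": -0.15, "dz": -0.15, "spin": -0.041},
    {"hand": 0, "dx": -0.52, "dy": -0.12, "dz": -0.19, "spin": -0.041},
    {"hand": 0, "dx": -0.628, "dy": -0.08, "dz": -0.211, "spin": -0.041},
    {"hand": 0, "dx": -0.628, "dy": 0, "dz": -0.211, "spin": -0.041},
  ],
)

```text
clock: 8.8
ee_pos: [0.4526, 0.2533, 0.0871]
orientation: [0.481, -0.517, 0.517, -0.484]
contact_force: [1.5, -0.0, -1.7]
grip_width: 0.0339
```

send_rows(
  increments=[
    {"hand": 0, "dx": 0, "dy": 0, "dz": 0, "spin": 0},
  ],
)

```text
clock: 8.93
ee_pos: [0.4495, 0.2492, 0.0847]
orientation: [-0.484, 0.519, -0.517, 0.479]
contact_force: [-0.3, -0.4, -1.0]
grip_width: 0.0339
```

```bash
python3 - <<'E'
from h import *
from plant import snapshot
st(); 
for n,(y,x,h,w) in dict(side=(90,150,240,300),top=(135,310,130,150)).items():
    im=snapshot(n); s=600/h if h>200 else 4.6; cv2.imwrite(f'pics/{n}7.png',cv2.resize(im[y:y+h,x:x+w],None,fx=s,fy=s,interpolation=cv2.INTER_CUBIC))
E
```

```text
t 8.93 p [0.4495 0.2492 0.0847] zang -4.19 F [-0.27 -0.4  -1.03] T [-0.12  0.06 -0.04] w 0.0339 tilt [ 0.004 -1.    -0.006] q6 0.56
```

View pics/side7.png

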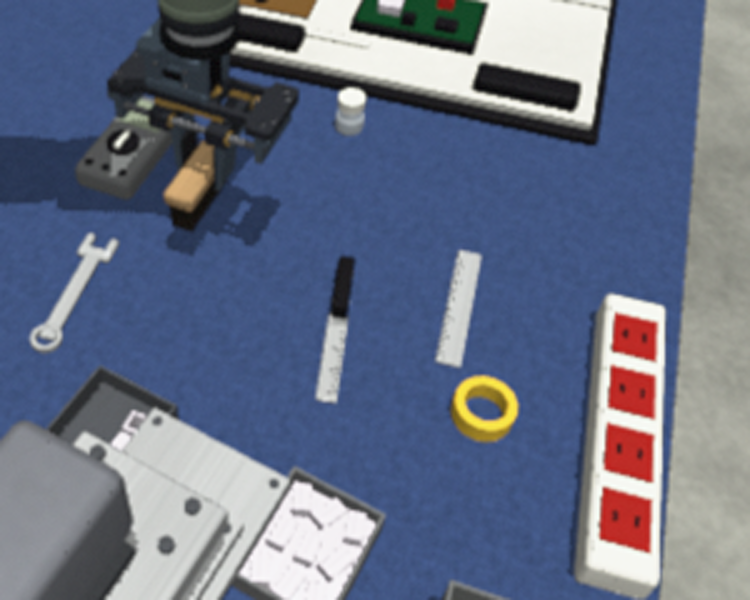

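View pics/top7.png

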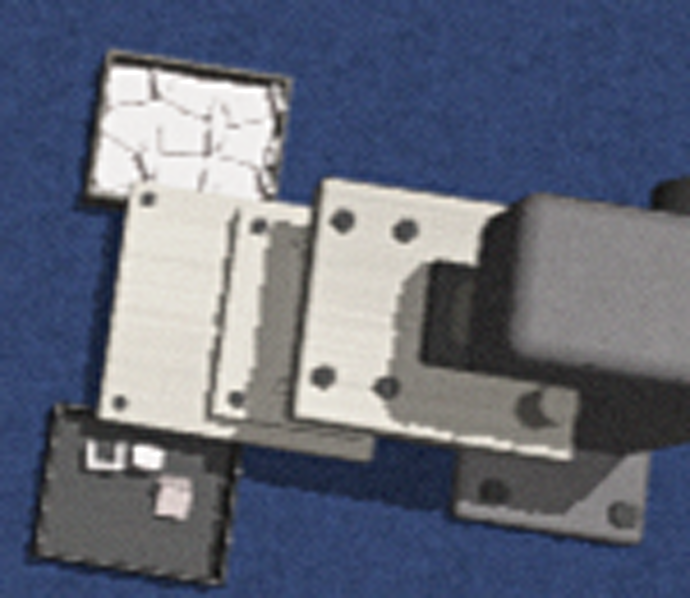

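All three offcuts lie on the tray floor (top view (105,455), (148,455), (173,497)) and the bed is empty. Lay the brush down.

send_rows(
  increments=[
    {"hand": 0, "dx": 0, "dy": 0.06, "dz": 0, "spin": 0},
    {"hand": 0, "dx": 0, "dy": 0.11, "dz": 0, "spin": 0},
    {"hand": 0, "dx": 0, "dy": 0.121, "dz": 0, "spin": 0},
    {"hand": 0, "dx": 0, "dy": 0.121, "dz": 0, "spin": 0},
    {"hand": 0, "dx": 0, "dy": 0.121, "dz": 0, "spin": 0},
  ],
)

```text
clock: 9.65
ee_pos: [0.4524, 0.25, 0.0397]
orientation: [0.48, -0.518, 0.518, -0.482]
contact_force: [-0.2, 0.0, -0.6]
grip_width: 0.0338
```

send_rows(
  increments=[
    {"hand": 1, "dx": 0, "dy": 0, "dz": 0, "spin": 0},
    {"hand": 1, "dx": 0, "dy": 0, "dz": 0, "spin": 0},
    {"hand": 1, "dx": 0, "dy": 0, "dz": 0, "spin": 0},
    {"hand": 1, "dx": 0, "dy": 0, "dz": 0, "spin": 0},
    {"hand": 1, "dx": 0, "dy": -0.08, "dz": 0, "spin": 0},
    {"hand": 1, "dx": 0, "dy": -0.2, "dz": 0, "spin": 0},
    {"hand": 1, "dx": 0, "dy": -0.2, "dz": 0, "spin": 0},
  ],
)

```text
clock: 10.52
ee_pos: [0.4538, 0.251, 0.122]
orientation: [0.478, -0.517, 0.519, -0.484]
contact_force: [0.3, 0.5, -0.3]
grip_width: 0.091
```

```bash
python3 - <<'E'
from h import *
st()
E
```

```text
t 10.53 p [0.4538 0.251  0.122 ] zang -4.25 F [ 0.26  0.46 -0.35] T [-0.07 -0.    0.04] w 0.091 tilt [-0.004 -1.     0.007] q6 0.56
```

send_rows(
  increments=[
    {"hand": 1, "dx": 0.03, "dy": 0, "dz": 0.14, "spin": -0.06},
    {"hand": 1, "dx": 0.06, "dy": 0, "dz": 0.29, "spin": -0.119},
    {"hand": 1, "dx": 0.092, "dy": 0, "dz": 0.437, "spin": -0.119},
    {"hand": 1, "dx": 0.092, "dy": 0, "dz": 0.437, "spin": -0.119},
    {"hand": 1, "dx": 0.092, "dy": 0, "dz": 0.437, "spin": -0.119},
    {"hand": 1, "dx": 0.092, "dy": 0, "dz": 0.437, "spin": -0.119},
  ],
)

```text
clock: 11.28
ee_pos: [0.6214, 0.2005, 0.1182]
orientation: [0.542, -0.455, 0.454, -0.542]
contact_force: [0.1, 0.3, -0.4]
grip_width: 0.0912
```

```bash
python3 - <<'E'
from h import *
from plant import snapshot
st(); 
for n,(y,x,h,w) in dict(side=(120,200,150,180),top=(130,170,150,170)).items():
    im=snapshot(n); cv2.imwrite(f'pics/{n}8.png',cv2.resize(im[y:y+h,x:x+w],None,fx=4,fy=4,interpolation=cv2.INTER_CUBIC))
E
```

```text
t 11.28 p [0.6214 0.2005 0.1182] zang 10.09 F [ 0.09  0.25 -0.39] T [-0.01 -0.02 -0.04] w 0.0912 tilt [-0.    -1.    -0.002] q6 0.12
```

View pics/side8.png

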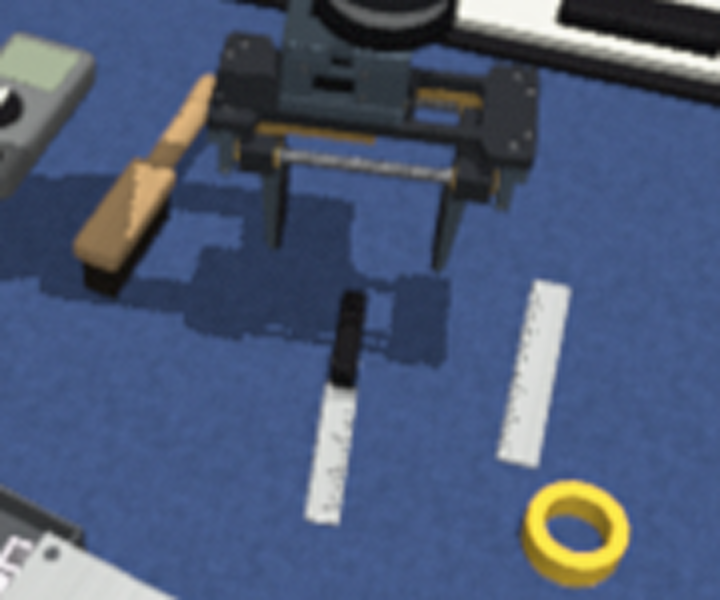

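View pics/top8.png

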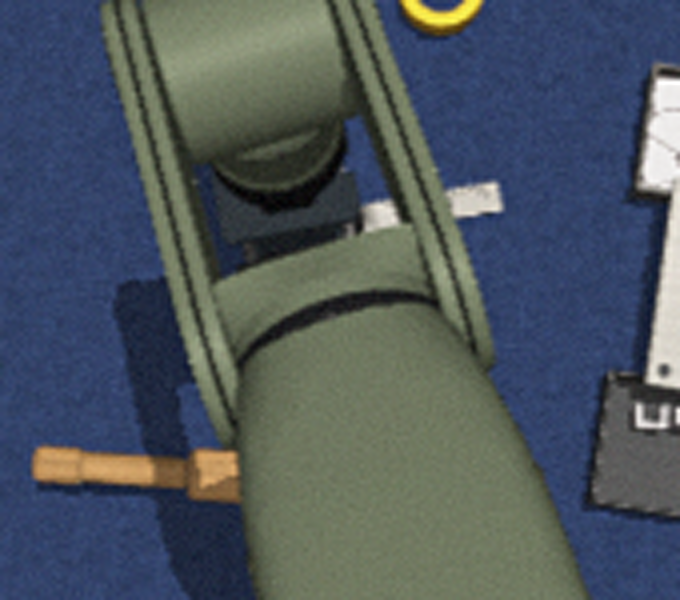

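```bash
python3 - <<'E'
from h import *
S=lambda u,v,z: ray('side',[[200+u/4-.4,120+v/4-.4]],z)[0].round(4)
print('tips mid',S(357,258,.107))
print('grip rear top',S(352,293,.03),'front top mid',S(343,378,.03),'tip',S(322,522,.002),'blade root',S(342,388,.009))
E
```

```text
tips mid [0.6254 0.1874 0.107 ]
grip rear top [0.6173 0.225  0.03  ] front top mid [0.6324 0.1549 0.03  ] tip [0.6483 0.0664 0.002 ] blade root [0.631  0.1627 0.009 ]
```

The gauge grip lies centred between the fingers (both views agree on a centre near (0.624, 0.194)). Descend and grip.

send_rows(
  increments=[
    {"hand": 1, "dx": 0, "dy": 0.1, "dz": 0, "spin": 0},
    {"hand": 1, "dx": 0, "dy": 0.2, "dz": 0, "spin": 0},
    {"hand": 1, "dx": 0, "dy": 0.253, "dz": 0, "spin": 0},
    {"hand": 1, "dx": 0, "dy": 0.253, "dz": 0, "spin": 0},
    {"hand": 1, "dx": 0, "dy": 0.253, "dz": 0, "spin": 0},
  ],
)

```text
clock: 12.0
ee_pos: [0.6236, 0.2006, 0.0187]
orientation: [-0.541, 0.454, -0.455, 0.543]
contact_force: [0.4, 0.7, -0.3]
grip_width: 0.0914
```

send_rows(
  increments=[
    {"hand": 0, "dx": 0, "dy": 0, "dz": 0, "spin": 0},
    {"hand": 0, "dx": 0, "dy": 0, "dz": 0, "spin": 0},
    {"hand": 0, "dx": 0, "dy": 0, "dz": 0, "spin": 0},
    {"hand": 0, "dx": 0, "dy": 0, "dz": 0, "spin": 0},
    {"hand": 0, "dx": 0, "dy": 0, "dz": 0, "spin": 0},
    {"hand": 0, "dx": 0, "dy": 0, "dz": 0, "spin": 0},
    {"hand": 0, "dx": 0, "dy": 0, "dz": 0, "spin": 0},
    {"hand": 0, "dx": 0, "dy": 0, "dz": 0, "spin": 0},
  ],
)

```text
clock: 13.0
ee_pos: [0.6232, 0.2001, 0.0173]
orientation: [-0.542, 0.454, -0.454, 0.542]
contact_force: [0.8, 0.6, -0.8]
grip_width: 0.018
```

send_rows(
  increments=[
    {"hand": 0, "dx": 0, "dy": 0, "dz": 0, "spin": 0},
    {"hand": 0, "dx": 0, "dy": 0, "dz": 0, "spin": 0},
    {"hand": 0, "dx": 0, "dy": 0, "dz": 0, "spin": 0},
  ],
)

```text
clock: 13.38
ee_pos: [0.6231, 0.2001, 0.0173]
orientation: [-0.542, 0.454, -0.454, 0.542]
contact_force: [0.9, -0.2, -0.2]
grip_width: 0.018
```

```bash
python3 - <<'E'
from h import *
st()
E
```

```text
t 13.38 p [0.6231 0.2001 0.0173] zang 10.03 F [ 0.89 -0.25 -0.19] T [-0.05 -0.07  0.06] w 0.018 tilt [-0. -1.  0.] q6 0.12
```

Gripped (width 18 mm). I'll lift, align with the press, and hover with the tip 30 mm short of the mouth.

send_rows(
  increments=[
    {"hand": 0, "dx": 0, "dy": -0.1, "dz": 0, "spin": 0},
    {"hand": 0, "dx": 0, "dy": -0.2, "dz": 0, "spin": 0},
    {"hand": 0, "dx": 0.08, "dy": -0.25, "dz": -0.03, "spin": 0.05},
    {"hand": 0, "dx": 0.16, "dy": -0.25, "dz": -0.07, "spin": 0.1},
    {"hand": 0, "dx": 0.24, "dy": -0.25, "dz": -0.1, "spin": 0.16},
    {"hand": 0, "dx": 0.31, "dy": -0.25, "dz": -0.13, "spin": 0.16},
    {"hand": 0, "dx": 0.31, "dy": -0.25, "dz": -0.13, "spin": 0.16},
    {"hand": 0, "dx": 0.31, "dy": -0.25, "dz": -0.13, "spin": 0.16},
  ],
)

```text
clock: 14.38
ee_pos: [0.5935, 0.0693, 0.1173]
orientation: [-0.458, 0.539, -0.538, 0.458]
contact_force: [0.0, 0.6, -1.6]
grip_width: 0.0175
```

```bash
python3 - <<'E'
from h import *
from plant import snapshot
st(); 
for n,(y,x,h,w) in dict(side=(180,150,140,170),top=(140,270,140,170)).items():
    im=snapshot(n); cv2.imwrite(f'pics/{n}9.png',cv2.resize(im[y:y+h,x:x+w],None,fx=4,fy=4,interpolation=cv2.INTER_CUBIC))
E
```

```text
t 14.38 p [0.5935 0.0693 0.1173] zang -9.19 F [ 0.02  0.6  -1.62] T [-0.1   0.04  0.01] w 0.0175 tilt [-0.001 -1.    -0.   ] q6 0.26
```

View pics/side9.png

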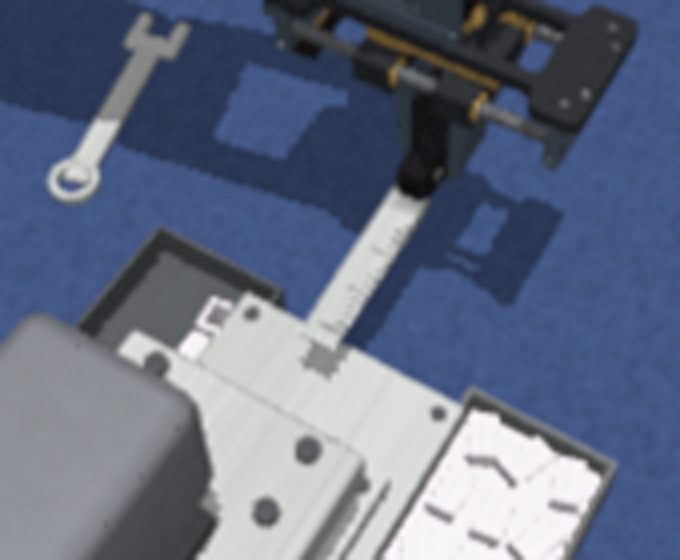

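View pics/top9.png

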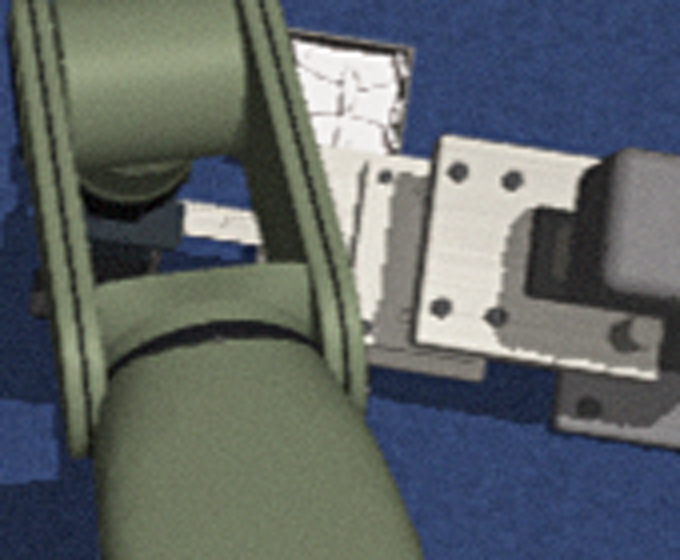

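send_rows(
  increments=[
    {"hand": 0, "dx": 0, "dy": 0.04, "dz": 0, "spin": 0},
    {"hand": 0, "dx": 0, "dy": 0.08, "dz": 0, "spin": 0},
    {"hand": 0, "dx": 0, "dy": 0.11, "dz": 0, "spin": 0},
    {"hand": 0, "dx": 0, "dy": 0.12, "dz": 0, "spin": 0},
    {"hand": 0, "dx": 0, "dy": 0.12, "dz": 0, "spin": 0},
    {"hand": 0, "dx": 0, "dy": 0.12, "dz": 0, "spin": 0},
  ],
)

```text
clock: 15.22
ee_pos: [0.594, 0.0689, 0.0698]
orientation: [0.458, -0.538, 0.539, -0.459]
contact_force: [0.1, 0.6, -1.2]
grip_width: 0.0176
```

```bash
python3 - <<'E'
from h import *
from plant import snapshot
st(); 
for n,(y,x,h,w) in dict(side=(190,170,120,140),top=(140,270,140,170)).items():
    im=snapshot(n); cv2.imwrite(f'pics/{n}10.png',cv2.resize(im[y:y+h,x:x+w],None,fx=5 if n=='side' else 4,fy=5 if n=='side' else 4,interpolation=cv2.INTER_CUBIC))
E
```

```text
t 15.22 p [0.594  0.0689 0.0698] zang -9.17 F [ 0.07  0.6  -1.2 ] T [-0.11  0.03 -0.02] w 0.0176 tilt [-0.    -1.     0.001] q6 0.26
```

View pics/side10.png

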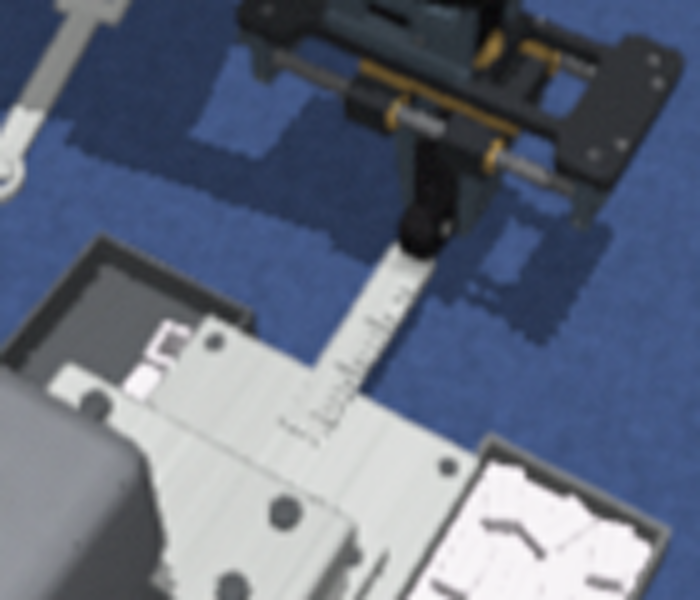

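The blade is level over the bed and centred on the front edge, with the tip at about (302,437). I'll set it down onto the bed in small steps.

send_rows(
  increments=[
    {"hand": 0, "dx": 0, "dy": 0.003, "dz": 0, "spin": 0},
    {"hand": 0, "dx": 0, "dy": 0.005, "dz": 0, "spin": 0},
    {"hand": 0, "dx": 0, "dy": 0.005, "dz": 0, "spin": 0},
  ],
)

```text
clock: 15.7
ee_pos: [0.5937, 0.0689, 0.0679]
orientation: [0.458, -0.538, 0.539, -0.459]
contact_force: [-0.9, 1.1, 2.4]
grip_width: 0.0179
```

```bash
python3 - <<'E'
from h import *
st(); M=np.array([.567,-.095]);th=np.radians(-99.2);X=np.array([np.cos(th),np.sin(th)]);Y=np.array([-X[1],X[0]])
p=ray('side',[[170+302/5-.4,190+437/5-.4]],.053)[0]; print('tip cam',p,((p[:2]-M)@X).round(4),((p[:2]-M)@Y).round(4))
E
```

```text
t 15.7 p [0.5937 0.0689 0.0679] zang -9.17 F [-0.89  1.13  2.43] T [-0.39  0.23 -0.01] w 0.0179 tilt [-0.    -1.     0.001] q6 0.26
tip cam [ 0.57416253 -0.0660585   0.053     ] -0.0297 0.0024
```

Touchdown at about 3.5 N. Slide in.

send_rows(
  increments=[
    {"hand": 0, "dx": 0.01, "dy": 0, "dz": 0, "spin": 0},
    {"hand": 0, "dx": 0.02, "dy": 0, "dz": 0, "spin": 0},
    {"hand": 0, "dx": 0.03, "dy": 0, "dz": 0, "spin": 0},
    {"hand": 0, "dx": 0.04, "dy": 0, "dz": 0, "spin": 0},
    {"hand": 0, "dx": 0.05, "dy": 0, "dz": 0, "spin": 0},
    {"hand": 0, "dx": 0.06, "dy": 0, "dz": 0, "spin": 0},
    {"hand": 0, "dx": 0.07, "dy": 0, "dz": 0, "spin": 0},
    {"hand": 0, "dx": 0.07, "dy": 0, "dz": 0, "spin": 0},
  ],
)

```text
clock: 16.7
ee_pos: [0.5895, 0.0409, 0.0679]
orientation: [0.458, -0.538, 0.539, -0.459]
contact_force: [0.3, 3.5, 6.1]
grip_width: 0.0178
```

send_rows(
  increments=[
    {"hand": 0, "dx": 0.006, "dy": 0, "dz": 0, "spin": 0},
    {"hand": 0, "dx": 0.012, "dy": 0, "dz": 0, "spin": 0},
    {"hand": 0, "dx": 0.018, "dy": 0, "dz": 0, "spin": 0},
    {"hand": 0, "dx": 0.024, "dy": 0, "dz": 0, "spin": 0},
    {"hand": 0, "dx": 0.03, "dy": 0, "dz": 0, "spin": 0},
    {"hand": 0, "dx": 0.036, "dy": 0, "dz": 0, "spin": 0},
    {"hand": 0, "dx": 0.036, "dy": 0, "dz": 0, "spin": 0},
  ],
)

```text
clock: 17.58
ee_pos: [0.5874, 0.027, 0.0681]
orientation: [0.458, -0.538, 0.539, -0.459]
contact_force: [1.2, 3.5, 5.6]
grip_width: 0.0177
```

```bash
cat > chk.py <<'E'
from h import *
import sys
from plant import snapshot
s,R=st(); M=np.array([.567,-.095]);th=np.radians(-99.2);X=np.array([np.cos(th),np.sin(th)]);Y=np.array([-X[1],X[0]])
tip=s['ee_pos'][:2]+.136*R[:2,0]-M; print('tip bed',(tip@X*1000).round(1),(tip@Y*1000).round(1),'F along X,Y',(s['contact_force'][:2]@X).round(2),(s['contact_force'][:2]@Y).round(2))
if len(sys.argv)>1:
    im=snapshot('side'); cv2.imwrite(f'pics/side{sys.argv[1]}.png',cv2.resize(im[190:310,170:310],None,fx=5,fy=5,interpolation=cv2.INTER_CUBIC))
E
python3 chk.py 11
```

```text
t 17.57 p [0.5874 0.027  0.0681] zang -9.2 F [1.17 3.48 5.6 ] T [0.13 0.02 0.01] w 0.0177 tilt [-0.001 -1.     0.002] q6 0.19
tip bed 12.3 0.6 F along X,Y -3.62 0.6
```

View pics/side11.png

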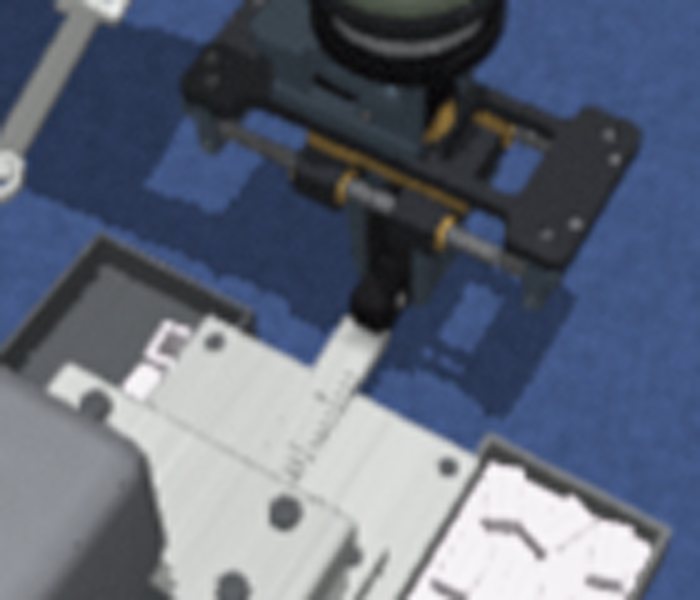

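send_rows(
  increments=[
    {"hand": 0, "dx": 0.005, "dy": 0, "dz": 0, "spin": 0},
    {"hand": 0, "dx": 0.01, "dy": 0, "dz": 0, "spin": 0},
    {"hand": 0, "dx": 0.015, "dy": 0, "dz": 0, "spin": 0},
    {"hand": 0, "dx": 0.02, "dy": 0, "dz": 0, "spin": 0},
  ],
)

```text
clock: 18.12
ee_pos: [0.5862, 0.0195, 0.0681]
orientation: [0.457, -0.538, 0.539, -0.459]
contact_force: [0.9, 4.3, 6.1]
grip_width: 0.0179
```

send_rows(
  increments=[
    {"hand": 0, "dx": 0.005, "dy": 0, "dz": 0, "spin": 0},
    {"hand": 0, "dx": 0.01, "dy": 0, "dz": 0, "spin": 0},
  ],
)

```text
clock: 18.38
ee_pos: [0.5856, 0.0156, 0.0682]
orientation: [0.457, -0.538, 0.539, -0.459]
contact_force: [0.1, 5.1, 6.3]
grip_width: 0.018
```

```bash
python3 chk.py
```

```text
t 18.38 p [0.5856 0.0156 0.0682] zang -9.21 F [0.1  5.07 6.27] T [ 0.44 -0.02 -0.08] w 0.018 tilt [-0.002 -1.     0.002] q6 0.17
tip bed 23.9 0.6 F along X,Y -5.02 -0.71
```

send_rows(
  increments=[
    {"hand": 0, "dx": 0.005, "dy": 0, "dz": 0, "spin": 0},
    {"hand": 0, "dx": 0.01, "dy": 0, "dz": 0, "spin": 0},
  ],
)

```text
clock: 18.62
ee_pos: [0.5849, 0.0117, 0.0682]
orientation: [0.457, -0.538, 0.539, -0.459]
contact_force: [-0.0, 4.1, 7.3]
grip_width: 0.018
```

send_rows(
  increments=[
    {"hand": 0, "dx": 0.005, "dy": 0, "dz": 0, "spin": 0},
    {"hand": 0, "dx": 0.01, "dy": 0, "dz": 0, "spin": 0},
  ],
)

```text
clock: 18.88
ee_pos: [0.5846, 0.0085, 0.0683]
orientation: [-0.457, 0.539, -0.539, 0.459]
contact_force: [1.9, 8.9, 7.5]
grip_width: 0.0178
```

```bash
python3 chk.py
```

```text
t 18.88 p [0.5846 0.0085 0.0683] zang -9.26 F [1.85 8.89 7.49] T [ 1.19 -0.07 -0.04] w 0.0178 tilt [-0.003 -1.     0.002] q6 0.15
tip bed 31.0 0.7 F along X,Y -9.08 0.41
```

```bash
python3 chk.py 12; python3 -c "
from h import *
from plant import snapshot
im=snapshot('top'); cv2.imwrite('pics/top12.png',cv2.resize(im[140:280,270:440],None,fx=4,fy=4,interpolation=cv2.INTER_CUBIC))"
```

```text
t 18.88 p [0.5846 0.0085 0.0683] zang -9.26 F [1.85 8.89 7.49] T [ 1.19 -0.07 -0.04] w 0.0178 tilt [-0.003 -1.     0.002] q6 0.15
tip bed 31.0 0.7 F along X,Y -9.08 0.41
```

View pics/side12.png

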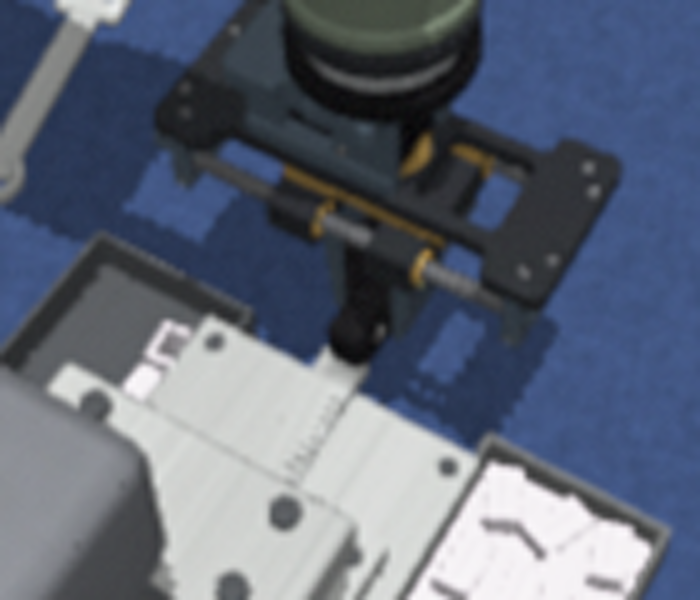

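View pics/top12.png

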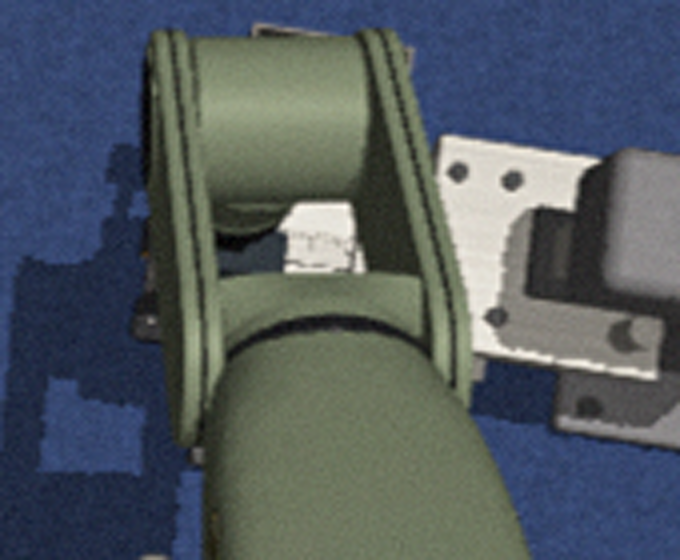

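The grip's front is still short of the bed edge, so the rise in drag should come from the plate. My downward push may pitch the gauge about the bed edge, so I'll relieve it and re-read.

send_rows(
  increments=[
    {"hand": 0, "dx": 0, "dy": -0.001, "dz": 0, "spin": 0},
    {"hand": 0, "dx": 0, "dy": -0.0025, "dz": 0, "spin": 0},
    {"hand": 0, "dx": 0, "dy": -0.0025, "dz": 0, "spin": 0},
  ],
)

```text
clock: 19.35
ee_pos: [0.5842, 0.0081, 0.0684]
orientation: [-0.457, 0.539, -0.538, 0.459]
contact_force: [2.3, 5.4, 2.3]
grip_width: 0.0177
```

```bash
python3 chk.py
```

```text
t 19.35 p [0.5842 0.0081 0.0684] zang -9.21 F [2.33 5.41 2.35] T [ 0.9  -0.27  0.14] w 0.0177 tilt [-0.002 -1.     0.001] q6 0.15
tip bed 31.5 0.5 F along X,Y -5.71 1.43
```

send_rows(
  increments=[
    {"hand": 0, "dx": 0.0025, "dy": 0, "dz": 0, "spin": 0},
    {"hand": 0, "dx": 0.005, "dy": 0, "dz": 0, "spin": 0},
    {"hand": 0, "dx": 0.005, "dy": 0, "dz": 0, "spin": 0},
  ],
)

```text
clock: 19.73
ee_pos: [0.584, 0.0072, 0.0684]
orientation: [-0.457, 0.539, -0.538, 0.459]
contact_force: [2.5, 10.2, 2.8]
grip_width: 0.018
```

```bash
python3 chk.py
```

```text
t 19.73 p [0.584  0.0072 0.0684] zang -9.26 F [ 2.47 10.22  2.81] T [ 1.32 -0.32  0.13] w 0.018 tilt [-0.004 -1.     0.001] q6 0.15
tip bed 32.4 0.3 F along X,Y -10.48 0.81
```

Drag rose from about 5 N to 10.5 N over 1 mm of travel, as expected when the taper meets the sprung plate. One more small nudge to see whether it levels off at the plate's hold-down force.

send_rows(
  increments=[
    {"hand": 0, "dx": 0.003, "dy": 0, "dz": 0, "spin": 0},
    {"hand": 0, "dx": 0.003, "dy": 0, "dz": 0, "spin": 0},
    {"hand": 0, "dx": 0.003, "dy": 0, "dz": 0, "spin": 0},
  ],
)

```text
clock: 20.1
ee_pos: [0.5839, 0.0068, 0.0685]
orientation: [-0.456, 0.54, -0.538, 0.46]
contact_force: [2.4, 12.2, 2.1]
grip_width: 0.0174
```

```bash
python3 chk.py 13; python3 -c "
from h import *
from plant import snapshot
im=snapshot('side'); cv2.imwrite('pics/side13w.png',im[60:360,120:420].repeat(2,0).repeat(2,1))"
```

```text
t 20.1 p [0.5839 0.0068 0.0685] zang -9.28 F [ 2.37 12.16  2.08] T [ 1.72 -0.25  0.04] w 0.0174 tilt [-0.006 -1.     0.001] q6 0.15
tip bed 32.8 0.3 F along X,Y -12.38 0.4
```

View pics/side13w.png

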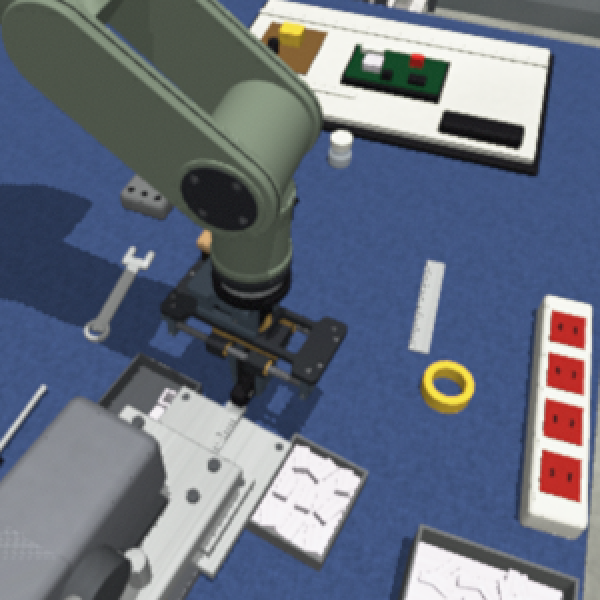

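send_rows(
  increments=[
    {"hand": 0, "dx": 0.003, "dy": 0, "dz": 0, "spin": 0},
    {"hand": 0, "dx": 0.005, "dy": 0, "dz": 0, "spin": 0},
    {"hand": 0, "dx": 0.005, "dy": 0, "dz": 0, "spin": 0},
  ],
)

```text
clock: 20.58
ee_pos: [0.5839, 0.006, 0.0686]
orientation: [-0.455, 0.54, -0.538, 0.46]
contact_force: [3.0, 15.6, 3.1]
grip_width: 0.0181
```

```bash
python3 chk.py
```

```text
t 20.57 p [0.5839 0.006  0.0686] zang -9.32 F [ 3.03 15.61  3.07] T [ 2.31 -0.27 -0.03] w 0.0181 tilt [-0.007 -1.     0.002] q6 0.14
tip bed 33.6 0.2 F along X,Y -15.89 0.49
```

View pics/side13.png

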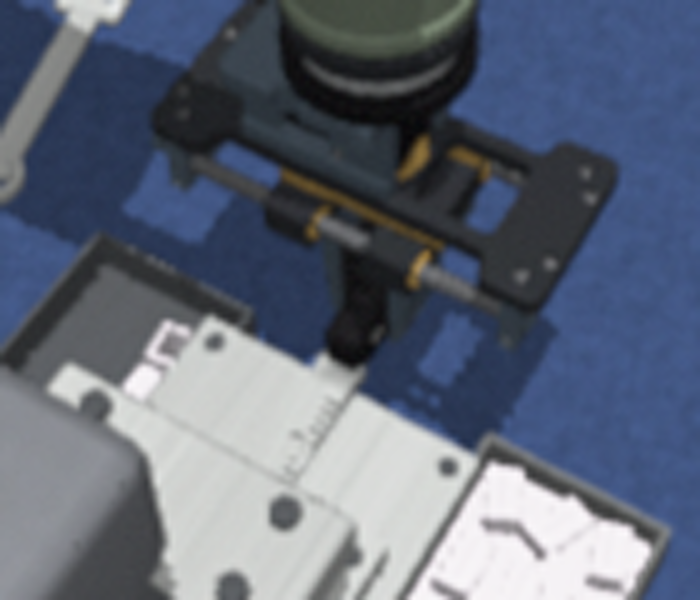

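Force is still climbing (15.9 N) instead of levelling off. I can't tell plate drag from the grip catching the bed edge. I'll measure where the grip front is, back off, unload and re-approach.

```bash
python3 - <<'E'
from h import *
M=np.array([.567,-.095]);th=np.radians(-99.2);X=np.array([np.cos(th),np.sin(th)]);Y=np.array([-X[1],X[0]])
for uv,z in [((348,362),.059),((345,377),.05),((333,352),.059)]:
    p=ray('side',[[170+uv[0]/5-.4,190+uv[1]/5-.4]],z)[0]; print(uv,((p[:2]-M)@X*1000).round(1),((p[:2]-M)@Y*1000).round(1))
E
```

```text
(348, 362) -67.8 2.7
(345, 377) -65.0 2.6
(333, 352) -68.8 -5.5
```

send_rows(
  increments=[
    {"hand": 0, "dx": -0.01, "dy": 0, "dz": 0, "spin": 0},
    {"hand": 0, "dx": -0.02, "dy": -0.001, "dz": 0, "spin": 0},
    {"hand": 0, "dx": -0.03, "dy": -0.0015, "dz": 0, "spin": 0},
    {"hand": 0, "dx": -0.03, "dy": -0.0015, "dz": 0, "spin": 0},
    {"hand": 0, "dx": -0.03, "dy": -0.0015, "dz": 0, "spin": 0},
  ],
)

```text
clock: 21.2
ee_pos: [0.5833, 0.0102, 0.068]
orientation: [0.461, -0.537, 0.539, -0.457]
contact_force: [-0.7, -9.5, -0.6]
grip_width: 0.0178
```

```bash
python3 chk.py 14
```

```text
t 21.2 p [0.5833 0.0102 0.068 ] zang -9.09 F [-0.69 -9.49 -0.56] T [-1.46  0.06  0.09] w 0.0178 tilt [ 0.006 -1.    -0.002] q6 0.16
tip bed 29.5 -0.5 F along X,Y 9.48 0.84
```

View pics/side14.png

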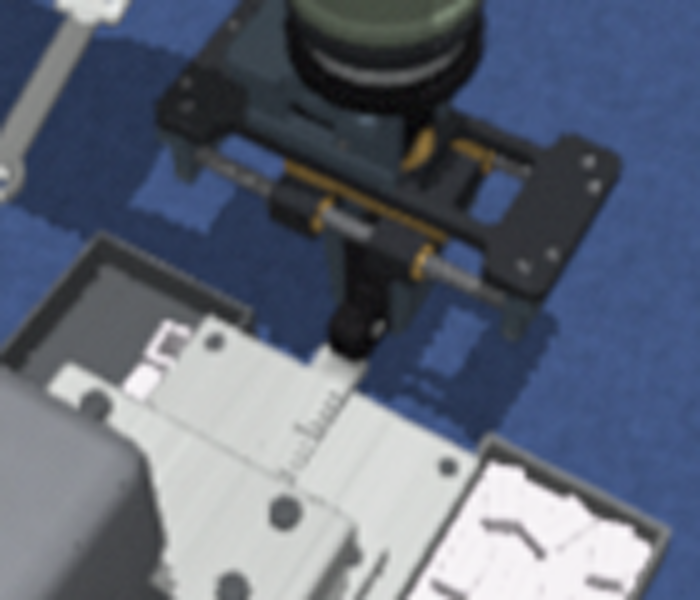

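That settles it. Commanded 12 mm back, the gauge stays put and holds against a 9.5 N pull, so it's clamped between plate and bed rather than butting the bed edge. I'll return to a moderate inward push.

send_rows(
  increments=[
    {"hand": 0, "dx": 0.01, "dy": 0.001, "dz": 0, "spin": 0},
    {"hand": 0, "dx": 0.02, "dy": 0.0015, "dz": 0, "spin": 0},
    {"hand": 0, "dx": 0.022, "dy": 0.0015, "dz": 0, "spin": 0},
    {"hand": 0, "dx": 0.022, "dy": 0.0015, "dz": 0, "spin": 0},
    {"hand": 0, "dx": 0.022, "dy": 0.0015, "dz": 0, "spin": 0},
  ],
)

```text
clock: 21.88
ee_pos: [0.5834, 0.0072, 0.0684]
orientation: [-0.457, 0.54, -0.538, 0.459]
contact_force: [1.8, 8.0, 3.2]
grip_width: 0.0178
```

```bash
python3 chk.py 15
```

```text
t 21.88 p [0.5834 0.0072 0.0684] zang -9.27 F [1.79 7.97 3.22] T [ 1.21 -0.07 -0.16] w 0.0178 tilt [-0.004 -1.     0.   ] q6 0.15
tip bed 32.5 -0.3 F along X,Y -8.16 0.49
```

View pics/side15.png

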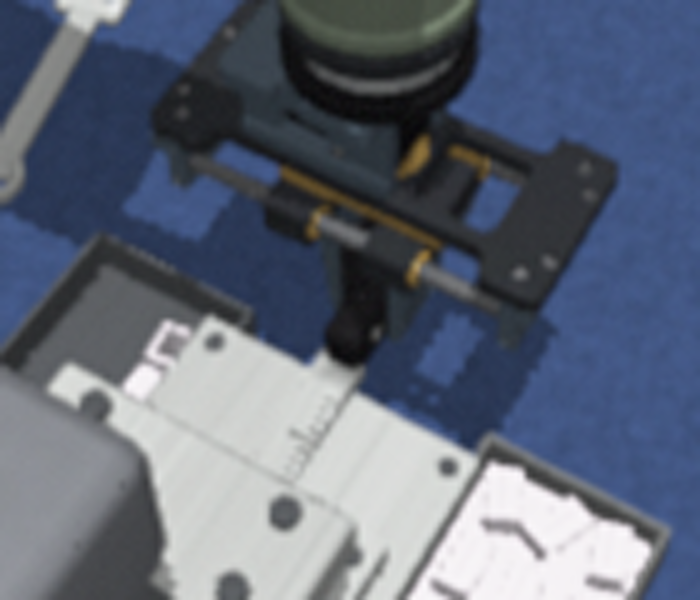

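The gauge sits steady under an 8 N inward push. One hold check, then hand in.

send_rows(
  increments=[
    {"hand": 0, "dx": 0, "dy": 0, "dz": 0, "spin": 0},
    {"hand": 0, "dx": 0, "dy": 0, "dz": 0, "spin": 0},
    {"hand": 0, "dx": 0, "dy": 0, "dz": 0, "spin": 0},
    {"hand": 0, "dx": 0, "dy": 0, "dz": 0, "spin": 0},
  ],
)

```text
clock: 22.42
ee_pos: [0.5835, 0.0072, 0.0684]
orientation: [-0.457, 0.54, -0.538, 0.459]
contact_force: [1.4, 8.9, 2.1]
grip_width: 0.018
```

```bash
python3 chk.py; python3 -c "
from h import *
from plant import snapshot
im=snapshot('top'); cv2.imwrite('pics/top16.png',im[100:340,130:450].repeat(2,0).repeat(2,1))"
```

```text
t 22.43 p [0.5835 0.0072 0.0684] zang -9.27 F [1.44 8.94 2.13] T [ 1.16 -0.16 -0.16] w 0.018 tilt [-0.004 -1.     0.   ] q6 0.15
tip bed 32.4 -0.3 F along X,Y -9.05 -0.01
```

View pics/top16.png

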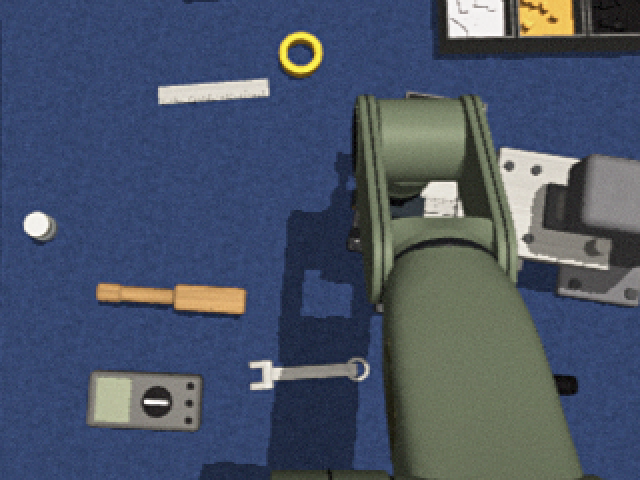

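The brush is back on the bench at (170,297), the other items haven't moved, and the force and pose are steady. Handing in.

```bash
python3 -c "
from plant import finish_job
print(finish_job())"
```

```text
the job is handed in; nothing more can be done
None
```

I did the whole task and handed it in at about 22 s; no verdict was reported. The gauge is still gripped and held snug under the stripper plate.

- **Offcuts:** I swept all three off the bed with the brush. The camera shows them on the tray floor, and my fingers never went near them.
- **Brush and other items:** The brush is let go on the bench at its old spot. It dropped about 3 mm on release. In the last top view the other items look unmoved. The arm hid most of the screwdriver there, but nothing went near it.
- **Gauge:** It is gripped at 18 mm, with the tip about 32 mm in and within 3 mm of the plate's middle. The arm's pose puts it within about 1° of straight and level, and it was still, with a steady inward push of 8–9 N.

**Checks that disagreed:** The inward force kept climbing to 16 N instead of levelling off at the plate's hold-down force. I suspected the grip was catching on the bed edge, so I commanded the arm 12 mm back. The gauge stayed put against a 9.5 N pull, so I took it as clamped by the plate and returned to a moderate push.

**Not measured directly:** I could not see the plate's lift or the gauge's pitch in the fingers. I estimate about 0.2 mm of lift, from the travel after first contact, and about 0.5° of pitch, from the arm's readings. The two cameras placed the bed edges 2–3 mm apart.

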